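# Shut the welding consumables chest

## Robot

A 6-joint arm with a two-finger parallel gripper is mounted at the origin on the work surface. World frame = base frame: x ahead of the robot, y to its left, z up, the work surface at z = 0. Lengths are in m, angles in degrees, forces in N, time in s.
With the tool pointing down it reaches from about 0.4 to 0.825 m from the base axis. Payload 7 kg.
Tool frame: the origin (TCP) lies on the front face of the gripper's body, between the roots of the fingers; the fingertips stand 66 mm ahead of it and the grasp point (between the pads) lies 47 mm ahead of it; z points along the fingers, y is the line along which they close (so a half turn about z gives the same grasp; the last joint's range is limited). The gripper opens to 88 mm and grips with 3 to 60 N. Pads are 19 mm wide; open, the fingers measure 130 mm over their backs; the gripper's body (78 mm by 193 mm) begins 47 mm behind the grasp point.
Start: joints at [84.402, 20.546, 0.682, 0, -70.136, -16.507], TCP at [0.254, 0.625, 0.292] pointing down, gripper open.
Joint ranges: [-176.03, 176.03], [-82.01, 121.73], [-58.28, 71.71], [-173.87, 95.51], [-174.79, -0.11], [-173.66, 173.66]. Speed limits (degrees/s): [136.94, 136.94, 172.46, 180, 180, 180].

## Interface

Orientations are given as [roll, pitch, yaw] about the fixed x, y, z axes, in that order (R = Rz(yaw) Ry(pitch) Rx(roll)).
In Python, from plant import ctrl gives the robot as it stands.
- The arm moves only by the tool send_rows, never from a script. Its argument "deltas" is a list of rows, each a list of 2 entries, a list of its own where there are three numbers: the shift along the tool's x, y, z each as a share of 800 mm, from -1 to 1, then the turn about the tool's z as a share of 90 degrees, from -1 to 1. A call has exactly 5 rows; each row is the pose to reach, as a shift and turn from the pose commanded when the call began, along the tool's axes at that moment; what a row does not reach only later rows make up. A row lasts 1/12 s, in which the tool goes at most 41.7 mm and 7.16 degrees, less where a joint would pass 70% of its speed; a pose out of reach is approached as far as the arm can. A call with a number of a shift or a turn outside -1 to 1 is refused whole. A call with a gripper value outside its range is refused whole. "gripper" is the opening, from 0 (shut) to 1 (fully open), set as the call begins (left out, the last holds). The fingers move at their own pace and stop on an object; the grip force is fixed at half the most. Time passes only in rows, so rows that repeat a pose let the fingers close, or fill a call up. It gives the time, the measured TCP pose, the force, the opening and the grip force at its end, in the units of the state.
- ctrl.get_obs(): the state, without advancing time (a new reading comes with each control period).
- ctrl.snapshot(name): name is "side" or "top" or "wrist"; returns a dict with "color" (480x640x3 uint8, red, green, blue), "vertical_fov" (degrees; the focal length in pixels is half the picture's height over the tangent of half this angle, whatever the lens; pixels are square), "cx", "cy" (the principal point, pixels), "rvec" (rotation vector, rad) and "tvec" (3), from world to camera coordinates, as OpenCV has them. Camera axes: x right, y down, z forward; pixel columns grow to the right and rows downward; lengths in m; the calibration is good to about 2 mm. A picture is of the moment at which its call begins. There is no depth.
- ctrl.close_job(): hands the job in; it is judged then, once.
Trained networks look in a picture, given as the dict that the camera call returned (one of the last four; its "shot" number tells which), for a name from the list of things; names that differ only in an ending like _2 or _b are one class to them, and where a whole thing is asked for, a point or a joint stands for the part that bears it (a point fixed in the world has none). Each returns a list of dicts, best first, with "conf" (0 to 1); they miss things now and then, are a little off and sometimes report something else, mostly with a low value. They report only what shows in the picture. A call takes as long as a camera call.
- ctrl.boxes_of(picture, thing): "xy" ([column, row] as shares, 0 to 1, of the picture: columns of its width, rows of its height, amid what is visible of it).
- ctrl.cut_out(picture, thing): "pixels" (480x640 bool, what is visible of it) and "xy" ([column, row] as shares, 0 to 1, of the picture: columns of its width, rows of its height, amid what is visible of it).
The state is a dict: "clock": time; "joint_pos": joint angles; "qvel": joint speeds; "tau": joint torques, N m; "tool_pos": TCP position; "orientation": TCP orientation; "force": force on the tool from outside, world axes, zero at the start; "moment": the same for the moment, N m; "opening": finger opening in m; "gripper_force": force on a finger pad.
Only numpy, scipy, OpenCV 4.12 (cv2) and the standard library are available. Lean on these libraries where they do the work, as an engineer would, in place of code of your own. Each camera call takes 0.05 s, during which the arm holds its last target. There are 200 camera calls.

## Task

Before welding starts, close up the grey consumables chest so that no sparks get in: with the lid still up, push both open drawers fully home from the front, then tip the lid fully shut by pushing on its outer side. Use only the fingertips or the outside of the fingers: do not grip anything or touch the insides of the drawers or lid, and leave everything else on the bench where it stands.

Things in the scene. Friction and masses are not known exactly. Their poses are not given: they have to be found in the camera images.
- chest: Grey sheet-steel consumables chest fixed to the bench, 150 deep (x) x 272 wide (y) x 85 mm high, origin at the centre of its underside. Its x axis points from the drawer fronts to the back, where the lid is hinged; y to its left; z up. The fronts face -x (the robot), turned by up to 0.35 rad either way. The inner top tray is open while the lid is up.
- drawer_left (a joint): How far the left (chest +y) drawer stands out, m: 0 = fully home, at most 0.075. It slides along the chest's -x as it opens; about 2 N friction, it stays where it is left and stops firmly at 0.
- drawer_right (a joint): The same for the right (chest -y) drawer.
- lid (a joint): Angle of the lid, rad: 0 = shut (level on the chest), about 1.57 = upright, at most 1.7. The hinge is stiff (0.35 N m friction): the lid stays where it is left and must be pushed all the way down.
- drawer_left_face (a point): Centre of the outer face of the left drawer's front, a flat steel panel without handle (a dark finger slot is flush with it), 130 wide x 64 mm high (8 to 72 mm above the bench), 8 mm thick. Its inner side and the open drawer box behind it (35 mm walls), called drawer_left_c1 to _c5 in the rules, are not to be touched. The face looks along the chest's -x; when home it lies 83 mm in front of the chest's origin, 67 mm to its left. Axes as the chest's.
- drawer_right_face (a point): The same for the right drawer (its inside: drawer_right_c1 to _c5), 67 mm to the right of the chest's origin.
- lid_hinge (a point): Middle of the lid's hinge axis, which runs along the chest's y, 75 mm behind the chest's origin and 85 mm above the bench. The lid is a plain steel panel 276 wide, 165 mm from hinge to free edge, its outer face 5 mm off the hinge axis; its dark inner lining (lid_c2 in the rules) is not to be touched; a lip along its free edge reaches 25 mm below the panel and overlaps the tops of the drawer fronts when shut.
- lid_outer (a point): Point on the lid's outer face, in the middle of its width, 120 mm from the hinge. Its x axis points from free edge to hinge, its z axis out of the outer face (up when shut, to the back of the bench when upright).
- spray_can: Bystander: grey spray can, 56 mm across, 170 mm tall, upright beside the chest's right end; origin at the centre of its foot
- rod_jar: Bystander: clear open jar, 72 mm across, 110 mm tall, with wire rods sticking out to about 170 mm, beside the chest's left end; origin at the centre of its foot
- gas_cup: Bystander: small reddish ceramic torch cup, 22 mm across, 34 mm tall, standing in front of the chest between the paths of the two drawers; origin at the centre of its foot
- hammer: Bystander: hammer lying on the left of the bench; origin under its middle
- locking_pliers: Bystander: steel locking pliers, about 200 mm long, 16 mm high, lying on the right; origin under their middle
- bracket: Bystander: bent steel bracket, 90 x 70 mm, with an upright leg 54 mm high, on the right; origin under its foot plate
- rod_carton: Bystander: cardboard carton, 70 x 150 x 50 mm, on the left; origin at the centre of its underside

How it is judged:
By the outcome, as a careful person would: the job done as asked, in the order asked, and still so for the second after the job is handed in, with the robot touching nothing.
It also fails if it takes over 61 s, if anything falls off the work surface, if the arm or the gripper's body presses on something with over 40 N, if the wrist force passes 120 N, or if a joint passes its speed limit or range.

## Working session

There is one attempt and no reset: what is moved stays moved. The work goes in short steps, Python scripts to look and compute and a tool call to move; the robot and the scene stay as the last step left them, time stands still between calls to the robot, and variables do not carry over. Pictures are saved under pics/ and viewed, at most 10 in all, crops included, and the job is handed in when it is done.

Besides the shell and the picture viewer there is one more tool, called after ">>>" as name([rows], argument=value, ...), one row to a line, values as JSON. send_rows: Moves the arm, as the interface text tells. Shift numbers are shares of 800 mm and turn numbers shares of 90 degrees, none past 1 either way. Its arguments: {"type":"object","properties":{"deltas":{"type":"array","items":{"type":"array"}},"gripper":{"type":"number"}},"required":["deltas"]}

```bash
mkdir -p pics; ls
cat > h.py <<'E'
import numpy as np, cv2
from plant import ctrl
def cam(p):
    f=240/np.tan(np.radians(p["vertical_fov"])/2)
    K=np.array([[f,0,p["cx"]],[0,f,p["cy"]],[0,0,1]]);R=cv2.Rodrigues(np.array(p["rvec"],float))[0]
    return K,R,np.array(p["tvec"],float).ravel()
def ray(p,uv,z):
    K,R,t=cam(p);d=R.T@np.linalg.inv(K)@np.array([uv[0],uv[1],1]);c=-R.T@t
    return c+d*(z-c[2])/d[2]
def proj(p,X):
    K,R,t=cam(p);q=(K@(R@np.atleast_2d(X).T+t[:,None])).T
    return q[:,:2]/q[:,2:]
def save(p,n): cv2.imwrite(n,p["color"][:,:,::-1])
E
python3 - <<'E'
from h import *
for n in ("top","side"):
    p=ctrl.snapshot(n);save(p,f"pics/{n}0.png")
    K,R,t=cam(p);print(n,(-R.T@t).round(3),K[0,0].round(1))
    for o in "chest drawer_left drawer_right lid drawer_left_face drawer_right_face lid_outer lid_hinge spray_can rod_jar gas_cup".split():
        r=ctrl.boxes_of(p,o)[:2]
        print(o,[(round(a["conf"],2),(np.array(a["xy"])*[640,480]).round(0),ray(p,np.array(a["xy"])*[640,480],0.04).round(3)) for a in r])
print(ctrl.get_obs())
E
```

```text
pics
top [0.302 0.029 1.398] 531.3
chest [(0.74, array([289., 201.]), array([0.608, 0.101, 0.04 ])), (0.45, array([367., 225.]), array([ 0.542, -0.103,  0.04 ]))]
drawer_left [(0.56, array([260., 229.]), array([0.534, 0.175, 0.04 ])), (0.35, array([292., 167.]), array([0.701, 0.092, 0.04 ]))]
drawer_right [(0.68, array([305., 245.]), array([0.491, 0.058, 0.04 ])), (0.54, array([292., 164.]), array([0.707, 0.094, 0.04 ]))]
lid [(0.76, array([294., 167.]), array([0.699, 0.089, 0.04 ]))]
drawer_left_face [(0.76, array([256., 229.]), array([0.534, 0.186, 0.04 ])), (0.37, array([274., 269.]), array([0.43 , 0.139, 0.04 ]))]
drawer_right_face [(0.6, array([306., 239.]), array([0.508, 0.057, 0.04 ]))]
lid_outer [(0.66, array([297., 168.]), array([0.698, 0.08 , 0.04 ]))]
lid_hinge [(0.77, array([295., 163.]), array([0.712, 0.085, 0.04 ]))]
spray_can [(0.72, array([369., 222.]), array([ 0.55 , -0.107,  0.04 ]))]
rod_jar [(0.6, array([224., 156.]), array([0.732, 0.275, 0.04 ]))]
gas_cup [(0.56, array([260., 230.]), array([0.53 , 0.177, 0.04 ]))]
side [ 0.346 -0.792  0.951] 486.6
chest [(0.89, a
[... 681 characters left out ...]
n []
rod_jar []
gas_cup []
{'clock': 1.2, 'joint_pos': array([ 8.44034875e+01,  2.05446928e+01,  6.81871015e-01,  2.78082231e-04,
       -7.01361598e+01, -1.65074654e+01]), 'qvel': array([-0.0125206 ,  0.04007715, -0.01164322, -0.01011797,  0.11336848,
       -0.01739594]), 'tau': array([-2.29516700e-04, -5.82397699e+01,  2.93300682e+01,  7.00214043e+00,
        1.23894343e-02, -2.79408061e-05]), 'tool_pos': array([0.25399874, 0.62536033, 0.29218028]), 'orientation': array([-1.79998949e+02,  3.86166323e-05, -2.21038834e+01]), 'force': array([ 0.28728117, -0.78926595, -0.49473673]), 'moment': array([-0.02014398, -0.05065102, -0.01004753]), 'gripper_force': 0.0, 'opening': 0.08755070235912188}
```

```bash
ls -la pics
```

```text
total 916
drwxr-xr-x 2 agent agent   4096 Dec  1 07:03 .
drwxr-xr-x 3 agent agent   4096 Dec  1 07:03 ..
-rw-r--r-- 1 agent agent 452256 Dec  1 07:03 side0.png
-rw-r--r-- 1 agent agent 474591 Dec  1 07:03 top0.png
```

View pics/top0.png

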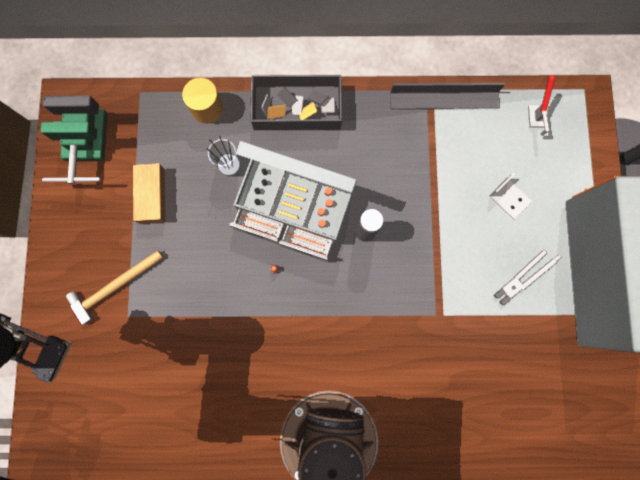

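View pics/side0.png

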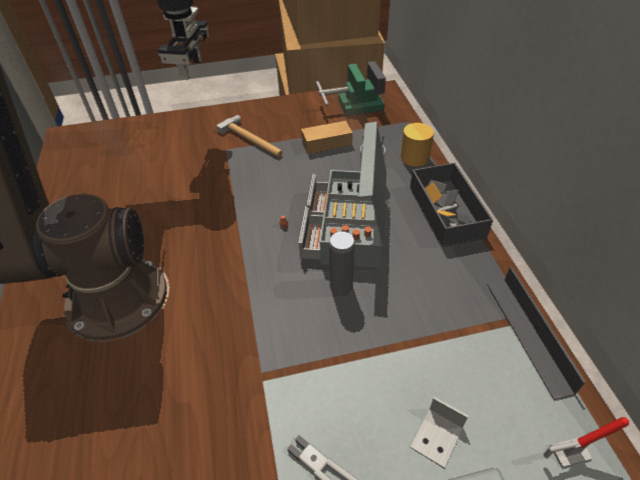

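The top view shows the chest turned about -20°. The lid's free edge runs from (240,146) to (355,182), with the drawer fronts along (231,222)–(331,258). The cup is at (275,268), the can at (371,222) and the jar at (225,157). In the side view the lid is about upright and both drawers are out. I'll enlarge both to read the corners.

Run:
```python
import cv2
a=cv2.imread("pics/top0.png")[135:275,205:395];cv2.imwrite("pics/topc.png",cv2.resize(a,None,fx=4.2,fy=4.2,interpolation=cv2.INTER_CUBIC))
a=cv2.imread("pics/side0.png")[115:285,270:430];cv2.imwrite("pics/sidec.png",cv2.resize(a,None,fx=3.5,fy=3.5,interpolation=cv2.INTER_CUBIC))
```

```text
(no output)
```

View pics/topc.png

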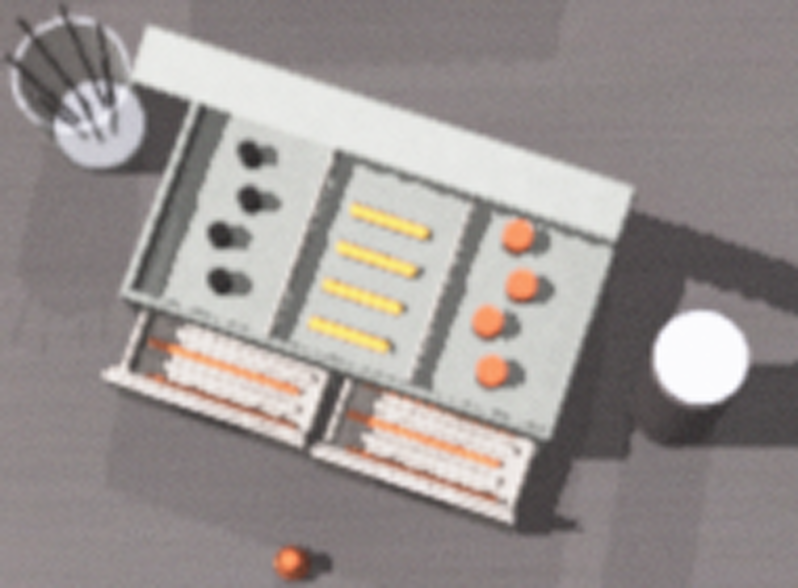

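View pics/sidec.png

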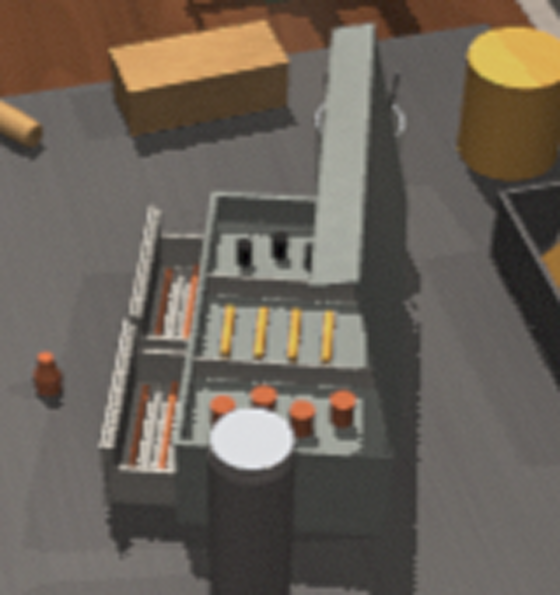

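The enlarged top view (crop px) gives:
- **Chest front top corners:** (123,295) and (548,437).
- **Drawer top edges:** (103,376)–(303,443) on the left and (312,453)–(513,522) on the right.
- **Lid free edge, outer line:** (150,25)–(633,187).

The side view agrees: the lid is roughly upright with its outer face towards the back.

Run:
```python
from h import *
p=ctrl.snapshot("top");s=ctrl.snapshot("side")
T=lambda c,z:ray(p,np.array(c)/4.2+[205,135],z)[:2]
S=lambda c:np.array(c)/3.5+[270,115]
a,b=T((123,295),.085),T((548,437),.085)
yv=(a-b);print("w",np.linalg.norm(yv));yaw=np.arctan2(-yv[0],yv[1]);
for n,q in dict(l=((103,376),(303,443)),r=((312,453),(513,522)),lid=((150,25),(633,187))).items():
    A,B=[T(c,.25 if n=="lid" else .072) for c in q];d=A-B;print(n,np.linalg.norm(d),np.degrees(np.arctan2(-d[0],d[1])))
yaw=np.radians(-18.6) if abs(np.degrees(yaw)+18.6)>5 else yaw
print("yaw",np.degrees(yaw))
R=np.array([[np.cos(yaw),-np.sin(yaw)],[np.sin(yaw),np.cos(yaw)]])
C=(a+b)/2+R@[.075,0];print("C",C)
for n,q,z in (("l",((103,376),(303,443)),.072),("r",((312,453),(513,522)),.072),("lidouter",((150,25),(633,187)),.25),("cup",((290,562),),.03),("can",((700,358),),.17),("jar",((100,123),),.0),("lip front",((132,82),(612,242)),.25)):
    print(n,[(R.T@(T(c,z)-C)).round(4) for c in q])
# side: reproject lid free edge for angles
W=lambda x,y,z:np.r_[C+R@[x,y],z]
print("side chest front corners meas",S((212,195)),S((178,443)),"pred",proj(s,[W(-.075,.136,.085),W(-.075,-.136,.085)]))
print("side lid edge outer meas",S((374,25)),S((358,283)))
for th in (1.4,1.5,1.57,1.65):
    ct,st=np.cos(th),np.sin(th);x=.075-.165*ct+.005*st;z=.085+.165*st+.005*ct
    print(th,"xz",round(x,3),round(z,3),"side",proj(s,[W(x,.138,z),W(x,-.138,z)]).round(1).tolist(),"top",((proj(p,[W(x,.138,z),W(x,-.138,z)])-[205,135])*4.2).round(0).tolist())
for n,x,y in (("preL",-.20,.067),("preR",-.2,-.067),("homeL",-.104,.067),("homeR",-.104,-.067),("behind",.15,0)): print(n,(C+R@[x,y]).round(3))
```

```text
w 0.2694661347757879
l 0.12809132487630628 -18.934671140454117
r 0.12745385531876333 -19.3502026529479
lid 0.27357961423078514 -19.505770239503576
yaw -19.018184967970104
C [0.6143819  0.08461585]
l [array([-0.1238,  0.1318]), array([-0.1236,  0.0037])]
r [array([-0.1276, -0.0035]), array([-0.1284, -0.1309])]
lidouter [array([0.0435, 0.1359]), array([ 0.0412, -0.1377])]
cup [array([-0.191 , -0.0083])]
can [array([-0.0184, -0.2024])]
jar [array([0.0405, 0.2071])]
lip front [array([0.0105, 0.1341]), array([ 0.0091, -0.1364])]
side chest front corners meas [330.57142857 170.71428571] [320.85714286 241.57142857] pred [[330.11114025 169.49186033]
 [319.55616671 241.61717365]]
side lid edge outer meas [376.85714286 122.14285714] [372.28571429 195.85714286]
1.4 xz 0.052 0.248 side [[379.8, 120.9], [376.6, 194.6]] top [[152.0, 11.0], [640.0, 169.0]]
1.5 xz 0.068 0.25 side [[386.4, 120.7], [384.4, 194.5]] top [[162.0, -18.0], [649.0, 140.0]]
1.57 xz 0.08 0.25 side [[391.0, 120.9], [389.9, 194.8]] top [[170.0, -37.0], [656.0, 120.0]]
1.65 xz 0.093 0.249 side [[396.2, 121.4], [396.0, 195.4]] top [[178.0, -59.0], [664.0, 98.0]]
preL [0.447 0.213]
preR [0.403 0.086]
homeL [0.538 0.182]
homeR [0.494 0.055]
behind [0.756 0.036]
```

Both views agree within a few mm. Chest centre is (0.614, 0.085) with yaw about -19.1°. The drawers stand out about 41 and 45 mm, and the lid is at about 1.35 rad. I'll turn the tool so its y lies along the chest's -x and move to the front.

>>> send_rows([
  [[0.0375, 0.033, 0], 0.078],
  [[0.075, 0.066, 0], 0.156],
  [[0.1125, 0.099, 0], 0.234],
  [[0.15, 0.132, 0], 0.312],
  [[0.1875, 0.165, 0], 0.39],
], gripper=0.45)

```text
clock: 1.72
tool_pos: [0.3437, 0.4449, 0.2923]
orientation: [-180.0, 0.0, -57.5]
force: [0.6, 0.0, 0.1]
opening: 0.0598
gripper_force: 0.0
```

>>> send_rows([
  [[0.05, 0.0055, 0], 0.078],
  [[0.1, 0.011, 0], 0.156],
  [[0.15, 0.0165, 0], 0.234],
  [[0.2, 0.022, 0], 0.312],
  [[0.248, 0.0275, 0], 0.39],
])

```text
clock: 2.13
tool_pos: [0.4327, 0.266, 0.2926]
orientation: [-180.0, 0.0, -92.6]
force: [0.9, -0.2, 0.8]
opening: 0.0394
gripper_force: 0.0
```

```bash
cat >> h.py <<'E'
c=np.radians(-19.1);C=np.array([.614,.085]);RC=np.array([[np.cos(c),-np.sin(c)],[np.sin(c),np.cos(c)]])
def plan(x,y,tipz):
    o=ctrl.get_obs();w=np.r_[C+RC@[x,y],tipz+.066];yw=np.radians(o["orientation"][2])
    T=np.array([[np.cos(yw),np.sin(yw),0],[np.sin(yw),-np.cos(yw),0],[0,0,-1]])
    print("at chest",(RC.T@(o["tool_pos"][:2]-C)).round(4),"tip",round(o["tool_pos"][2]-.066,4),"shift",(T.T@(w-o["tool_pos"])/.8).round(4),"turn",round((np.degrees(yw)-(-109.1))/90,4))
E
python3 -c "
from h import *
plan(-.185,.067,.226)"
```

```text
at chest [-0.2305  0.1117] tip 0.2266 shift [ 0.0697 -0.0387  0.0008] turn 0.183
```

>>> send_rows([
  [[0.035, -0.0195, 0], 0.07],
  [[0.07, -0.0387, 0], 0.14],
  [[0.07, -0.0387, 0], 0.183],
  [[0.07, -0.0387, 0], 0.183],
  [[0.07, -0.0387, 0], 0.183],
])

```text
clock: 2.55
tool_pos: [0.4611, 0.2105, 0.2923]
orientation: [-180.0, 0.0, -108.7]
force: [0.3, 0.4, 0.4]
opening: 0.0393
gripper_force: 0.0
```

Run:
```python
from h import *
plan(-.185,.067,.035)
p=ctrl.snapshot("wrist");save(p,"pics/w1.png")
```

```text
at chest [-0.1856  0.0686] tip 0.2263 shift [ 0.002  -0.0007  0.2392] turn 0.0045
```

View pics/w1.png

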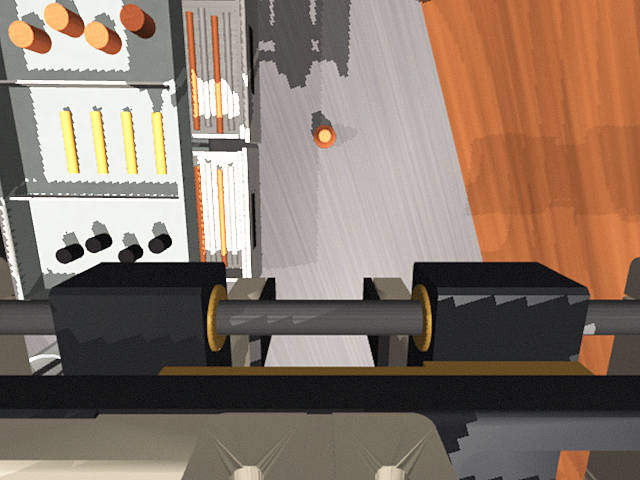

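The wrist view shows the two drawers with faces at column ~255, the cup at (324,135), and the fingers in front of the left drawer. I'll descend with 15 mm of extra clearance.

>>> send_rows([
  [[0.002, 0.018, 0.03], 0.0045],
  [[0.002, 0.018, 0.08], 0.0045],
  [[0.002, 0.018, 0.13], 0.0045],
  [[0.002, 0.018, 0.18], 0.0045],
  [[0.002, 0.018, 0.23], 0.0045],
])

```text
clock: 3.02
tool_pos: [0.4464, 0.2151, 0.1071]
orientation: [-180.0, 0.1, -108.9]
force: [1.0, 1.2, -0.5]
opening: 0.0395
gripper_force: 0.0
```

Run:
```python
from h import *
plan(-.124,.067,.038)
p=ctrl.snapshot("top");save(p,"pics/t.png")
a=p["color"][135:275,205:395,::-1]
s=ctrl.snapshot("side");b=s["color"][115:285,240:430,::-1]
cv2.imwrite("pics/t1.png",np.vstack([cv2.resize(a,(380,280)),cv2.resize(b,(380,310))]))
```

```text
at chest [-0.201   0.0681] tip 0.0411 shift [ 0.0016 -0.0962  0.0039] turn 0.002
```

View pics/t1.png

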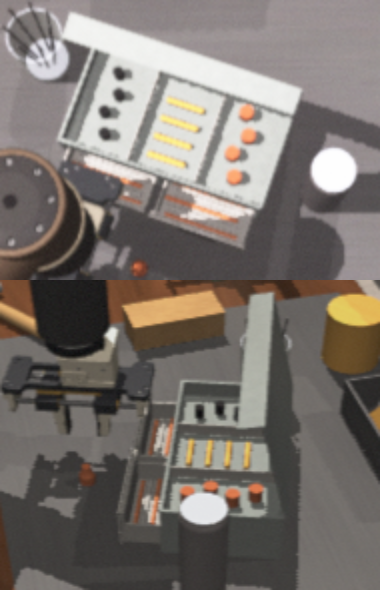

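The fingers are down in front of the left drawer and clear of everything. Pushing.

>>> send_rows([
  [[0, -0.018, 0.003], 0.002],
  [[0, -0.036, 0.003], 0.002],
  [[0, -0.052, 0.003], 0.002],
  [[0, -0.066, 0.003], 0.002],
  [[0, -0.08, 0.003], 0.002],
])

```text
clock: 3.53
tool_pos: [0.5087, 0.1937, 0.1075]
orientation: [-179.9, 0.1, -109.3]
force: [-2.1, 2.3, 1.7]
opening: 0.0392
gripper_force: 1.6
```

>>> send_rows([
  [[0, -0.004, 0], 0],
  [[0, -0.008, 0], 0],
  [[0, -0.012, 0], 0],
  [[0, -0.015, 0], 0],
  [[0, -0.015, 0], 0],
])

```text
clock: 3.95
tool_pos: [0.5187, 0.1886, 0.1058]
orientation: [-180.0, -0.0, -109.4]
force: [0.3, -0.5, -0.0]
opening: 0.0393
gripper_force: 0.0
```

>>> send_rows([
  [[0, -0.003, 0], 0],
  [[0, -0.006, 0], 0],
  [[0, -0.009, 0], 0],
  [[0, -0.012, 0], 0],
  [[0, -0.012, 0], 0],
])

```text
clock: 4.37
tool_pos: [0.5225, 0.187, 0.1057]
orientation: [179.6, -0.1, -109.4]
force: [-35.7, 19.0, 22.6]
opening: 0.0391
gripper_force: 21.8
```

Run:
```python
from h import *
plan(-.124,.067,.038)
o=ctrl.get_obs();print(RC.T@o["force"][:2],o["gripper_force"],o["opening"])
s=ctrl.snapshot("side");b=s["color"][115:285,240:430,::-1]
cv2.imwrite("pics/t2.png",cv2.resize(b,None,fx=3.3,fy=3.3,interpolation=cv2.INTER_CUBIC))
```

```text
at chest [-0.1198  0.0664] tip 0.0397 shift [-0.0007  0.0052  0.0021] turn -0.0031
[-39.90592651   6.29156612] 21.83556379750371 0.03909387202041374
```

View pics/t2.png

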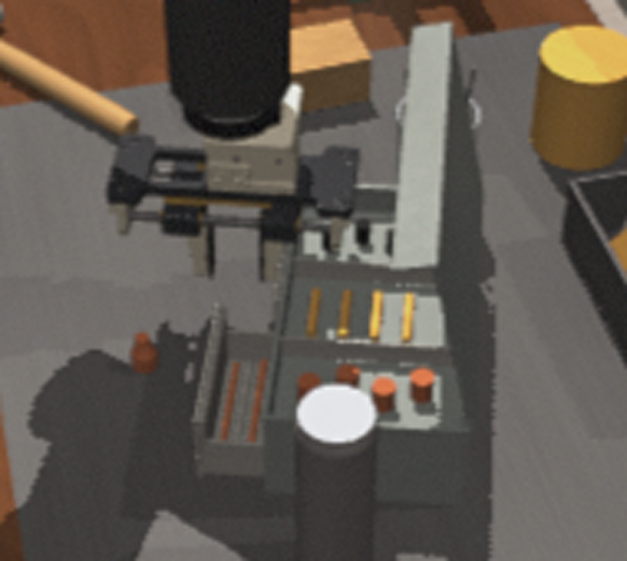

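The stop was firm at 40 N and the left drawer is flush. Next I'll back off, rise over the cup and go to the right drawer.

>>> send_rows([
  [[0, 0.03, 0], 0],
  [[0, 0.06, 0], 0],
  [[0, 0.095, 0], 0],
  [[0, 0.095, -0.04], 0],
  [[0, 0.095, -0.06], 0],
])

```text
clock: 4.83
tool_pos: [0.4549, 0.2111, 0.1553]
orientation: [-180.0, -0.1, -109.2]
force: [1.4, 0.7, 1.6]
opening: 0.0394
gripper_force: 0.0
```

>>> send_rows([
  [[0.04, 0, 0], 0],
  [[0.085, 0, 0], 0],
  [[0.13, 0, 0], 0],
  [[0.168, 0, 0], 0],
  [[0.168, 0, 0], 0],
])

```text
clock: 5.25
tool_pos: [0.4081, 0.0798, 0.1533]
orientation: [179.9, -0.1, -109.5]
force: [0.2, 0.2, -0.3]
opening: 0.0395
gripper_force: 0.0
```

```bash
python3 -c "
from h import *
plan(-.12,-.067,.038)"
```

```text
at chest [-0.1928 -0.0723] tip 0.0873 shift [-0.0072 -0.091   0.0616] turn -0.0043
```

>>> send_rows([
  [[-0.005, 0, 0.03], 0],
  [[-0.005, 0, 0.06], 0],
  [[-0.005, -0.015, 0.06], 0],
  [[-0.005, -0.03, 0.06], 0],
  [[-0.005, -0.045, 0.06], 0],
])

```text
clock: 5.67
tool_pos: [0.4462, 0.0753, 0.1051]
orientation: [179.9, -0.1, -109.3]
force: [-2.6, 1.5, -0.5]
opening: 0.0394
gripper_force: 1.3
```

>>> send_rows([
  [[0, -0.01, 0], 0],
  [[0, -0.02, 0], 0],
  [[0, -0.03, 0], 0],
  [[0, -0.037, 0], 0],
  [[0, -0.041, 0], 0],
])

```text
clock: 6.08
tool_pos: [0.4783, 0.0647, 0.1058]
orientation: [-180.0, 0.0, -109.4]
force: [-1.7, 0.4, -0.3]
opening: 0.0394
gripper_force: 1.0
```

>>> send_rows([
  [[0, -0.003, 0], 0],
  [[0, -0.006, 0], 0],
  [[0, -0.009, 0], 0],
  [[0, -0.011, 0], 0],
  [[0, -0.011, 0], 0],
])

```text
clock: 6.5
tool_pos: [0.4798, 0.0638, 0.1058]
orientation: [179.5, -0.1, -109.4]
force: [-46.3, 33.7, 32.7]
opening: 0.0389
gripper_force: 29.6
```

```bash
python3 -c "
from h import *
plan(-.12,-.067,.038);o=ctrl.get_obs();print(RC.T@o['force'][:2])"
```

```text
at chest [-0.1199 -0.0639] tip 0.0398 shift [0.0038 0.0001 0.0022] turn -0.0034
[-54.7561801   16.75450838]
```

The right drawer is home too, with a firm stop at the same depth. I'll back off, rise and close the fingers, then cross over the lid.

>>> send_rows([
  [[0, 0.025, 0], 0],
  [[0, 0.05, 0], 0],
  [[0, 0.06, -0.04], 0],
  [[0, 0.06, -0.085], 0],
  [[0, 0.06, -0.13], 0],
])

```text
clock: 6.92
tool_pos: [0.4402, 0.0782, 0.2114]
orientation: [-180.0, -0.0, -109.3]
force: [1.4, 1.6, -0.2]
opening: 0.0396
gripper_force: 0.0
```

>>> send_rows([
  [[0, 0, -0.05], 0],
  [[0, 0, -0.1], 0],
  [[0, 0, -0.15], 0],
  [[0, 0, -0.185], 0],
  [[0, 0, -0.185], 0],
], gripper=0.0)

```text
clock: 7.33
tool_pos: [0.443, 0.0787, 0.3651]
orientation: [-179.5, 0.5, -109.3]
force: [1.7, -0.2, -0.1]
opening: 0.0117
gripper_force: 0.0
```

```bash
python3 -c "
from h import *
plan(.12,0,.29)"
```

```text
at chest [-0.1595 -0.0619] tip 0.2991 shift [-0.0787 -0.3491  0.0114] turn -0.0023
```

>>> send_rows([
  [[-0.02, -0.04, 0], 0],
  [[-0.04, -0.08, 0], 0],
  [[-0.06, -0.125, 0], 0],
  [[-0.079, -0.17, 0], 0],
  [[-0.079, -0.215, 0], 0],
])

```text
clock: 7.75
tool_pos: [0.6265, 0.082, 0.3576]
orientation: [-179.9, 0.1, -109.3]
force: [-0.1, 0.0, -0.5]
opening: 0.0004
gripper_force: 0.0
```

>>> send_rows([
  [[0, -0.045, 0], 0],
  [[0, -0.09, 0], 0],
  [[0, -0.134, 0], 0],
  [[0, -0.134, 0], 0],
  [[0, -0.134, 0], 0],
])

```text
clock: 8.17
tool_pos: [0.7265, 0.0442, 0.3555]
orientation: [179.9, -0.1, -109.5]
force: [-0.9, -0.7, -0.2]
opening: 0.0001
gripper_force: 0.0
```

Run:
```python
from h import *
plan(.12,0,.205)
s=ctrl.snapshot("side");b=s["color"][80:285,240:470,::-1]
p=ctrl.snapshot("top");a=p["color"][125:275,195:395,::-1]
cv2.imwrite("pics/t3.png",np.vstack([cv2.resize(b,None,fx=1.6,fy=1.6),cv2.resize(a,(368,270))]))
```

```text
at chest [ 0.1197 -0.0018] tip 0.2895 shift [-0.0022 -0.0004  0.1056] turn -0.004
```

View pics/t3.png

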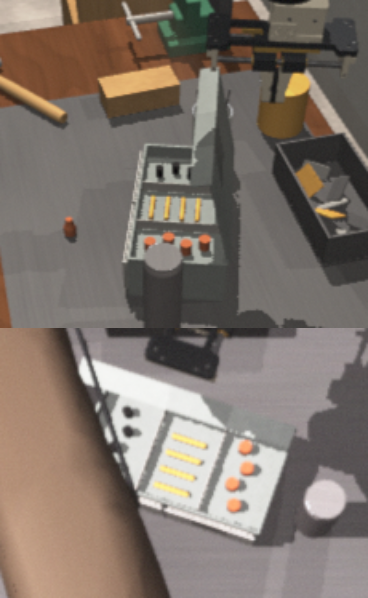

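Both drawers are flush and the gripper is behind the lid. I'll descend and then push the lid over along its arc.

>>> send_rows([
  [[0, 0, 0.04], 0],
  [[0, 0, 0.08], 0],
  [[0, 0, 0.102], 0],
  [[0, 0.025, 0.102], 0],
  [[0, 0.05, 0.102], 0],
])

```text
clock: 8.68
tool_pos: [0.6857, 0.0586, 0.2749]
orientation: [179.9, -0.1, -109.3]
force: [-0.3, 0.2, 1.5]
opening: 0.0
gripper_force: 0.0
```

>>> send_rows([
  [[0, 0.012, 0.001], 0],
  [[0, 0.0275, 0.004], 0],
  [[0, 0.039, 0.0075], 0],
  [[0, 0.05, 0.0115], 0],
  [[0, 0.064, 0.019], 0],
])

```text
clock: 9.1
tool_pos: [0.6391, 0.0758, 0.2627]
orientation: [-179.8, 0.1, -109.3]
force: [1.3, 0.2, 2.7]
opening: 0.0004
gripper_force: 1.1
```

Run:
```python
from h import *
plan(-.0323+.0175,0,.1493)
```

```text
at chest [ 0.0268 -0.0005] tip 0.1967 shift [-0.0004  0.052   0.0592] turn -0.0024
```

>>> send_rows([
  [[0, 0.025, 0.019], 0],
  [[0, 0.036, 0.03], 0],
  [[0, 0.046, 0.042], 0],
  [[0, 0.055, 0.055], 0],
  [[0, 0.062, 0.069], 0],
])

```text
clock: 9.52
tool_pos: [0.5914, 0.0923, 0.2062]
orientation: [-179.9, 0.1, -109.3]
force: [-0.6, -0.1, 2.1]
opening: 0.0004
gripper_force: 0.7
```

Run:
```python
from h import *
plan(-.05+.0175,0,.09)
s=ctrl.snapshot("side");b=s["color"][80:285,240:470,::-1]
cv2.imwrite("pics/t4.png",cv2.resize(b,None,fx=2.5,fy=2.5))
```

```text
at chest [-0.0237 -0.0005] tip 0.1402 shift [-0.0006  0.011   0.0628] turn -0.0025
```

View pics/t4.png

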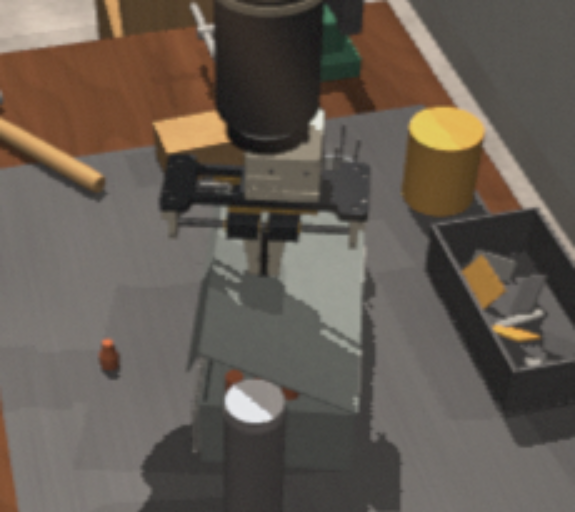

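The lid is tipped to about 0.4 rad and the fingertips are on its outer face. Continuing down.

>>> send_rows([
  [[0, 0.006, 0.014], 0],
  [[0, 0.0105, 0.029], 0],
  [[0, 0.013, 0.044], 0],
  [[0, 0.014, 0.055], 0],
  [[0, 0.014, 0.055], 0],
])

```text
clock: 9.98
tool_pos: [0.5805, 0.0953, 0.1603]
orientation: [179.9, -0.1, -109.4]
force: [0.1, -0.3, -0.4]
opening: 0.0009
gripper_force: 0.0
```

>>> send_rows([
  [[0, 0, 0.003], 0],
  [[0, 0, 0.005], 0],
  [[0, 0, 0.007], 0],
  [[0, 0, 0.009], 0],
  [[0, 0, 0.009], 0],
])

```text
clock: 10.4
tool_pos: [0.5819, 0.0955, 0.1559]
orientation: [-179.9, 0.0, -109.3]
force: [-3.6, -0.4, 9.2]
opening: 0.0001
gripper_force: 4.3
```

>>> send_rows([
  [[0, 0, 0.001], 0],
  [[0, 0, 0.002], 0],
  [[0, 0, 0.003], 0],
  [[0, 0, 0.004], 0],
  [[0, 0, 0.004], 0],
])

```text
clock: 10.82
tool_pos: [0.5819, 0.0956, 0.1556]
orientation: [-179.9, 0.1, -109.3]
force: [-13.7, 0.3, 32.8]
opening: 0.0005
gripper_force: 16.1
```

Firm stop at 33 N with the tip at 0.0896 m, so the lid is shut. I'll lift off and check.

>>> send_rows([
  [[0, 0, -0.03], 0],
  [[0, 0, -0.07], 0],
  [[0, 0, -0.11], 0],
  [[0, 0, -0.15], 0],
  [[0, 0, -0.19], 0],
])

```text
clock: 11.23
tool_pos: [0.5815, 0.0953, 0.3053]
orientation: [-180.0, 0.0, -109.4]
force: [0.9, 0.2, -0.7]
opening: 0.0003
gripper_force: 0.0
```

>>> send_rows([
  [[-0.04, 0, 0], 0],
  [[-0.08, 0, 0], 0],
  [[-0.12, 0, 0], 0],
  [[-0.16, 0, 0], 0],
  [[-0.2, 0, 0], 0],
])

```text
clock: 11.65
tool_pos: [0.6351, 0.2477, 0.3039]
orientation: [-180.0, 0.0, -109.4]
force: [0.9, 0.4, 0.2]
opening: 0.0005
gripper_force: 0.0
```

Run:
```python
from h import *
s=ctrl.snapshot("side");b=s["color"][80:285,240:470,::-1]
cv2.imwrite("pics/t5.png",cv2.resize(b,None,fx=2.6,fy=2.6,interpolation=cv2.INTER_CUBIC))
W=lambda x,y,z:np.r_[C+RC@[x,y],z]
print(((proj(s,[W(-.09,y,.09) for y in (.138,-.138)])-[240,80])*2.6).round(0))
```

```text
[[220. 227.]
 [190. 417.]]
```

View pics/t5.png

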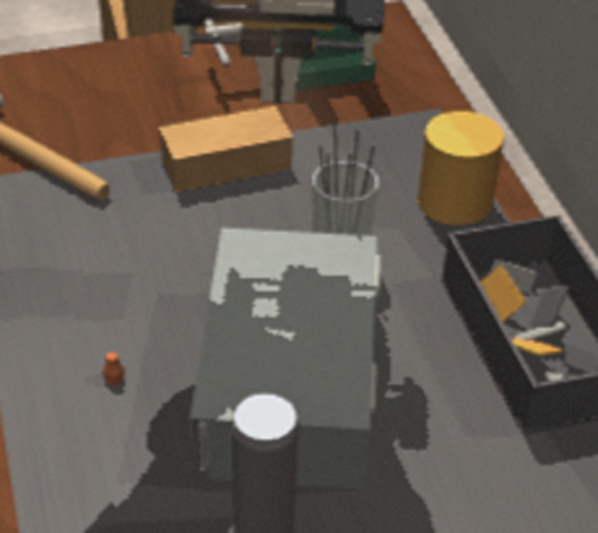

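The lid's free-edge corners show at (220,229) and (192,417), within about 2 px of the predicted shut position. The bystanders in view are undisturbed and the robot is clear.

```bash
python3 -c "
from plant import ctrl
print(ctrl.close_job())"
```

```text
the job is handed in; nothing more can be done
None
```

The job is handed in: both drawers were pushed home from the front, then the lid was tipped fully shut by its outer face, and nothing else in view was disturbed.

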